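# Close the washed canister set from its pile of lids

## Task

The washed canisters stand open on the table with their lids piled up: take the pile apart and put each lid on the canister it fits, lying flat on the rim all round. Set the lids down, do not let one drop, leave the canisters standing where they are, and do not disturb the mug or the egg timer.

Things in the scene. Friction and masses are not known exactly. Their poses are not given: they have to be found in the camera images.
- lid_large: Largest of four round dark-wood lids, 150 g: flat disc 120 mm wide, knob 22 mm wide and 14 tall on top, hollow plug 16 mm deep below, tapering from 96 mm wide to 89 at its lower end. Origin: on the axis at the plug's lower end; disc z 16 to 24 mm, knob 24 to 38. Bottom of the pile at the start; piled lids stand 24 mm apart, plug on disc, over the knob below.
- canister_large: Largest of four loose, empty, open white ceramic canisters, 550 g: upright cylinder 116 mm wide, 100 tall, wall 5, mouth 106 wide. Origin: centre of its underside, z up. Its lid is lid_large: home, the disc lies flat on the rim (lid origin 84 mm above this origin), with about 4 mm play round the plug.
- lid_medium: Second largest of four round dark-wood lids, 120 g: flat disc 102 mm wide, knob 22 mm wide and 14 tall on top, hollow plug 16 mm deep below, tapering from 78 mm wide to 71 at its lower end. Origin: on the axis at the plug's lower end; disc z 16 to 24 mm, knob 24 to 38. On lid_large at the start; piled lids stand 24 mm apart, plug on disc, over the knob below.
- canister_medium: Second largest of four loose, empty, open white ceramic canisters, 450 g: upright cylinder 98 mm wide, 88 tall, wall 5, mouth 88 wide. Origin: centre of its underside, z up. Its lid is lid_medium: home, the disc lies flat on the rim (lid origin 72 mm above this origin), with about 4 mm play round the plug.
- lid_small: Third largest of four round dark-wood lids, 90 g: flat disc 84 mm wide, knob 22 mm wide and 14 tall on top, hollow plug 16 mm deep below, tapering from 60 mm wide to 53 at its lower end. Origin: on the axis at the plug's lower end; disc z 16 to 24 mm, knob 24 to 38. On lid_medium at the start; piled lids stand 24 mm apart, plug on disc, over the knob below.
- canister_small: Third largest of four loose, empty, open white ceramic canisters, 360 g: upright cylinder 80 mm wide, 76 tall, wall 5, mouth 70 wide. Origin: centre of its underside, z up. Its lid is lid_small: home, the disc lies flat on the rim (lid origin 60 mm above this origin), with about 4 mm play round the plug.
- lid_tiny: Smallest of four round dark-wood lids, 60 g: flat disc 66 mm wide, knob 22 mm wide and 14 tall on top, hollow plug 16 mm deep below, tapering from 42 mm wide to 35 at its lower end. Origin: on the axis at the plug's lower end; disc z 16 to 24 mm, knob 24 to 38. Top of the pile at the start; piled lids stand 24 mm apart, plug on disc, over the knob below.
- canister_tiny: Smallest of four loose, empty, open white ceramic canisters, 280 g: upright cylinder 62 mm wide, 64 tall, wall 5, mouth 52 wide. Origin: centre of its underside, z up. Its lid is lid_tiny: home, the disc lies flat on the rim (lid origin 48 mm above this origin), with about 4 mm play round the plug.
- mug: Bystander, loose: green and white mug, 86 mm across, 88 mm tall, with a handle. Origin: middle of its 86x120 mm footprint, underside. Not to be moved.
- egg_timer: Bystander, loose: round turquoise and white wind-up egg timer, 63 mm across, 58 mm tall. Origin: centre of its underside. Not to be moved.
Things that resemble listed ones, but are neither listed nor needed, are in the scene too. Leave any red look-alike of the lid_small alone.

How it is judged:
By the outcome, as a careful person would: the job done as asked, in the order asked, and still so for the second after the job is handed in, with the robot touching nothing.
It also fails if it takes over 109 s, if anything falls off the work surface, if the arm or the gripper's body presses on something with over 40 N, if the wrist force passes 120 N, or if a joint passes its speed limit or range.

## Robot

A 7-joint arm with a two-finger parallel gripper is mounted at the origin on a cart in front of the work surface, level with it; the furniture and walls round the work are solid. World frame = base frame: x ahead of the robot, y to its left, z up, the work surface at z = 0. Lengths are in m, angles in rad, forces in N, time in s.
With the tool pointing down it reaches from about 0.425 to 0.925 m from the base axis. Payload 6.8 kg.
Tool frame: the origin (TCP) lies at the very end of the fingers, on their centre line; the grasp point (between the pads) lies 19 mm behind it; z points along the fingers, y is the line along which they close (so a half turn about z gives the same grasp; the last joint's range is limited). The gripper opens to 85 mm and grips with 20 to 120 N. Pads are 22 mm wide; open, the fingers measure 114 mm over their backs; the gripper's body (76 mm by 85 mm) begins 54 mm behind the grasp point. The pads swing forward as they close: fully open they stand 13 mm farther back than shut.
Start: joints at [1, 0.477, 0.022, 1.555, -0.011, 1.109, -0.083], TCP at [0.301, -0.604, 0.199] pointing down, gripper open.
Joint ranges: [-2.96, 2.96], [-0.34, 2.1], [-1.41, 1.46], [0.24, 2.44], [-1.37, 4.51], [0.17, 1.92], [-2.96, 2.96]. Speed limits (rad/s): [2.39, 2.39, 3.14, 3.14, 3.14, 3.14, 3.14].

## Interface

Orientations are given as a unit quaternion [w, x, y, z].
In Python, from station import bot gives the robot as it stands.
- The arm moves only by the tool jog_arm, never from a script. Its argument "motion" is a list of rows, each a list of 7 numbers: the turn, a rotation vector about the tool's x, y, z in rad, then the shift along the tool's x, y, z in mm, then the finger opening in mm, from 0 to 85.4. A call has 1 to 10 rows; each row is the pose to reach, as a shift and turn from the pose commanded when the call began, along the tool's axes at that moment; what a row does not reach only later rows make up. A row lasts 1/8 s, in which the tool goes at most 62.5 mm and 10.7 degrees, less where a joint would pass 70% of its speed; a pose out of reach is approached as far as the arm can. A call with a gripper value outside its range is refused whole. The fingers move at their own pace and stop on an object; "grip_force" is the grip in N (left out, the last holds). Time passes only in rows, so rows that repeat a pose let the fingers close. It gives the time, the measured TCP pose, the force, the opening and the grip force at its end, in the units of the state.
- bot.get_obs(): the state, without advancing time (a new reading comes with each control period).
- bot.read_camera(name): name is "scene" or "top" or "wrist"; returns a dict with "pixels" (400x640x3 uint8, red, green, blue), "camera_matrix" (3x3 intrinsics, pixels), "distortion" ([k1, k2, p1, p2, k3] as OpenCV has them; the pictures are not rectified), "T" (4x4, takes a point from camera to world coordinates); the wrist camera has in their place "tool_from_camera" (4x4, takes a point from camera to tool coordinates, whose origin is the TCP and whose axes are the flange's). Camera axes: x right, y down, z forward; pixel columns grow to the right and rows downward; lengths in m; the calibration is good to about 2 mm. A picture is of the moment at which its call begins: read the wrist's pose just before it. There is no depth.
- bot.hand_in(): hands the job in; it is judged then, once.
Trained networks look in a picture, given as the dict that the camera call returned (one of the last four; its "shot" number tells which), for a name from the list of things; names that differ only in an ending like _2 or _b are one class to them, and where a whole thing is asked for, a point or a joint stands for the part that bears it (a point fixed in the world has none). Each returns a list of dicts, best first, with "score" (0 to 1); they miss things now and then, are a little off and sometimes report something else, mostly with a low value. They report only what shows in the picture. A call takes as long as a camera call. They do not tell look-alikes from the thing itself.
- bot.spot_in(thing, picture): "xy" ([column, row] in pixels, amid what is visible of it).
- bot.tip_of(thing, picture): "xy" ([column, row] in pixels: a listed point, or the origin of a listed thing).
The state is a dict: "t": time; "q": joint angles; "joint_vel": joint speeds; "joint_torque": joint torques, N m; "eef_pos": TCP position; "tool_rot": TCP orientation; "contact_force": force on the tool from outside, world axes, zero at the start; "torque": the same for the moment, N m; "gripper_width": opening from 0.0 (shut) to 1.0 (fully open); "grasp_force": force on a finger pad.
Only numpy, scipy, OpenCV 4.12 (cv2) and the standard library are available. Lean on these libraries where they do the work, as an engineer would, in place of code of your own. Each camera call takes 0.05 s, during which the arm holds its last target. There are 200 camera calls.

## Working session

There is one attempt and no reset: what is moved stays moved. The work goes in short steps, Python scripts to look and compute and a tool call to move; the robot and the scene stay as the last step left them, time stands still between calls to the robot, and variables do not carry over. Pictures are saved under pics/ and viewed, at most 14 in all, crops included, and the job is handed in when it is done.

Besides the shell and the picture viewer there is one more tool, called after "Request:" as a command line: name --pt "numbers of a row" for each row, then --argument value for the rest. jog_arm: Moves the arm, as the interface text tells. Its arguments: {"type":"object","properties":{"motion":{"type":"array"},"grip_force":{"type":"number"}},"required":["motion"]}

```bash
mkdir -p pics; cat > h.py <<'E'
import numpy as np,cv2
from station import bot
L=['lid_large','lid_medium','lid_small','lid_tiny'];C=['canister_large','canister_medium','canister_small','canister_tiny']
def w2p(p,pic):
    M=np.linalg.inv(pic['T']);r=cv2.Rodrigues(M[:3,:3])[0]
    return cv2.projectPoints(np.float64(p).reshape(-1,1,3),r,M[:3,3],np.array(pic['camera_matrix'],float),np.array(pic['distortion'],float))[0].reshape(-1,2)
def ray(xy,pic,z,T=None):
    T=np.array(pic['T'] if T is None else T)
    u=cv2.undistortPoints(np.float64([[xy]]),np.array(pic['camera_matrix'],float),np.array(pic['distortion'],float))[0,0]
    d=T[:3,:3]@[u[0],u[1],1];o=T[:3,3]
    return o+d*(z-o[2])/d[2]
def save(pic,n): cv2.imwrite(f'pics/{n}.png',pic['pixels'][:,:,::-1])
E
python3 - <<'E'
from h import *
o=bot.get_obs();print(o)
for c in ['top','scene']:
    p=bot.read_camera(c);save(p,c);print(c,np.round(p['T'],3).tolist())
    for n in L+C+['mug','egg_timer']:
        try: print(n,[(np.round(a['xy']).tolist(),round(a['score'],2),np.round(ray(a['xy'],p,0),3)[:2].tolist()) for a in bot.tip_of(n,p)][:4])
        except Exception as e: print(n,e)
E
```

```text
{'t': 0.0, 'q': array([ 0.99991359,  0.4778326 ,  0.02233609,  1.55644344, -0.01153853,
        1.10928151, -0.08312168]), 'joint_vel': array([ 0.00100202, -0.00016297,  0.00012559,  0.00012967,  0.00207655,
       -0.00108121,  0.00076091]), 'joint_torque': array([-6.42322320e-04, -5.96440315e+01,  1.60756968e+00, -2.81198663e+01,
        1.24169749e-02,  9.28861904e-03,  2.40048348e-05]), 'eef_pos': array([ 0.3010556 , -0.60342439,  0.19820727]), 'tool_rot': array([-8.81205958e-04,  9.73349441e-01,  2.29325143e-01, -2.59763205e-04]), 'contact_force': array([-0.55682012, -1.22587553,  0.33435987]), 'torque': array([ 0.04071379, -0.02013212, -0.05156838]), 'grasp_force': 0.0, 'gripper_width': 0.9968378646083557}
top [[0.019, -0.994, 0.107, 0.436], [-1.0, -0.02, -0.009, 0.035], [0.011, -0.107, -0.994, 0.976], [0.0, 0.0, 0.0, 1.0]]
lid_large [([219.0, 250.0], 0.87, [0.413, 0.292])]
lid_medium [([214.0, 250.0], 0.87, [0.411, 0.306]), ([328.0, 157.0], 0.39, [0.664, 0.011])]
lid_small [([210.0, 190.0], 0.76, [0.571, 0.324]), ([214.0, 252.0], 0.62, [0.405, 0.305])]
lid_tiny [([212.0, 250.0
[... 419 characters left out ...]
 [0.003, -0.694, -0.719, 0.898], [0.0, 0.0, 0.0, 1.0]]
lid_large [([269.0, 306.0], 0.63, [0.422, 0.296])]
lid_medium [([270.0, 304.0], 0.71, [0.424, 0.293])]
lid_small [([268.0, 296.0], 0.79, [0.443, 0.283]), ([218.0, 267.0], 0.6, [0.571, 0.321])]
lid_tiny [([270.0, 288.0], 0.83, [0.454, 0.269])]
canister_large [([324.0, 252.0], 0.6, [0.449, 0.121])]
canister_medium [([301.0, 173.0], 0.91, [0.673, -0.002])]
canister_small [([393.0, 204.0], 0.69, [0.443, -0.099])]
canister_tiny [([449.0, 175.0], 0.83, [0.412, -0.283])]
mug [([251.0, 222.0], 0.62, [0.626, 0.19]), ([269.0, 288.0], 0.49, [0.456, 0.269]), ([376.0, 144.0], 0.35, [0.622, -0.227])]
egg_timer [([375.0, 144.0], 0.68, [0.624, -0.227])]
```

View pics/top.png

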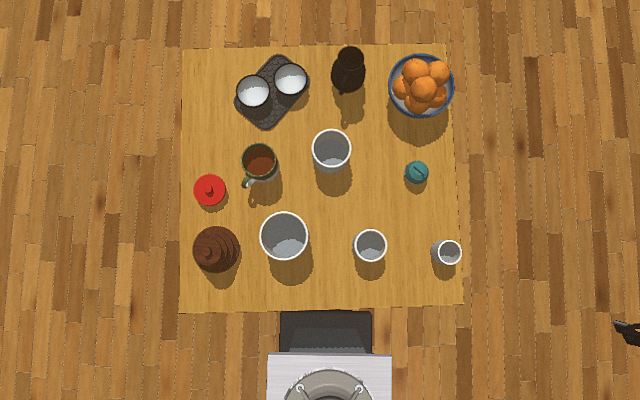

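View pics/scene.png

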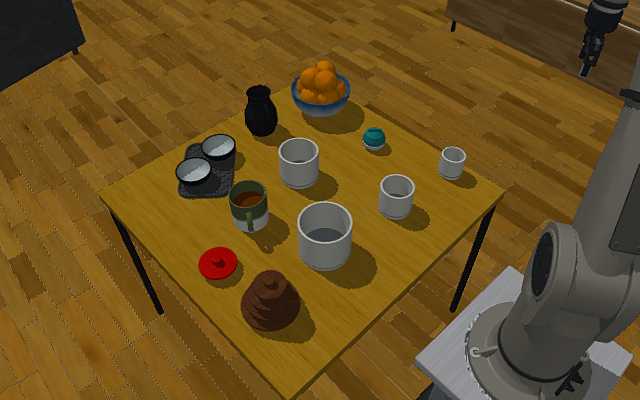

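The scene shows four white canisters in the top view at (284,236), (331,148), (370,246) and (448,252). The brown pile is at (215,250). Lid candidates are the brown pile and the red look-alike at (210,190). Also nearby are white cups on a tray (253,91), a mug (260,165), and the timer (417,172). I choose the brown pile, and I'll refine positions by fitting the rims.

```bash
cat > fit.py <<'E'
from h import *
from scipy.optimize import minimize
a=np.linspace(0,2*np.pi,120,endpoint=False)
def samp(p,x,y,z,r):
    uv=w2p(np.c_[x+r*np.cos(a),y+r*np.sin(a),0*a+z],p).astype(np.float32)
    g=p['g'];return cv2.remap(g,uv[:,0].copy(),uv[:,1].copy(),cv2.INTER_LINEAR).ravel()
def rim(ps,x,y,R,h):
    for p in ps: p['g']=p['pixels'].min(2).astype(np.float32)
    f=lambda v:-sum(np.mean(2*samp(p,v[0],v[1],h,R-.0025)-samp(p,v[0],v[1],h,R-.011)-samp(p,v[0],v[1],h,R+.006)) for p in ps)
    g=[(f((x+i,y+j)),x+i,y+j) for i in np.arange(-.03,.031,.003) for j in np.arange(-.03,.031,.003)]
    b=min(g);r=minimize(f,b[1:],method='Nelder-Mead',options=dict(initial_simplex=[b[1:],(b[1]+.003,b[2]),(b[1],b[2]+.003)]))
    return np.round(r.x,4).tolist(),round(-r.fun)
E
python3 - <<'E'
from fit import *
t=bot.read_camera('top');s=bot.read_camera('scene')
for n,x,y,R,h in [('L',.45,.12,.058,.1),('M',.672,.005,.049,.088),('S',.43,-.097,.04,.076),('T',.415,-.286,.031,.064)]:
    print(n,rim([t],x,y,R,h),rim([s],x,y,R,h),rim([t,s],x,y,R,h))
# pile, top knob z .110
for p,k in((t,'top'),(s,'scene')):
    print(k,[np.round(ray(d['xy'],p,.072),3)[:2].tolist() for d in bot.tip_of('lid_tiny',p)[:1]])
o=cv2.resize(np.vstack([t['pixels'][160:310,170:330],s['pixels'][235:385,180:340]]),None,fx=2,fy=2)[:,:,::-1]
o=cv2.resize(np.hstack([t['pixels'][160:310,170:310],s['pixels'][235:385,190:330]]),None,fx=2.8,fy=2.8)[:,:,::-1]
cv2.imwrite('pics/crop.png',o)
E
```

```text
L ([0.4521, 0.1166], 300) ([0.4515, 0.1174], 212) ([0.4519, 0.1169], 506)
M ([0.6685, 0.0072], 291) ([0.6684, 0.0077], 198) ([0.6685, 0.0074], 488)
S ([0.4336, -0.0919], 294) ([0.433, -0.0919], 195) ([0.4333, -0.0919], 487)
T ([0.4197, -0.2887], 288) ([0.4189, -0.2893], 171) ([0.4193, -0.2888], 454)
top [[0.412, 0.297]]
scene [[0.415, 0.294]]
```

View pics/crop.png

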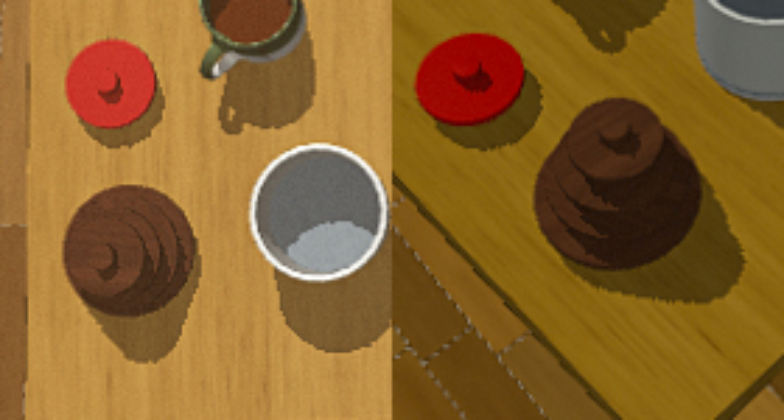

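The crop confirms a brown pile of four lids with the tiny one on top. The red lid beside it is the look-alike and stays alone.

```bash
cat >> h.py <<'E'
from scipy.spatial.transform import Rotation as Ro
def pose():
    o=bot.get_obs();q=o['tool_rot'];return o,Ro.from_quat([q[1],q[2],q[3],q[0]])
def to(*ps):
    o,R=pose();e=R.as_euler('xyz')
    up=Ro.from_euler('xyz',[np.pi,0,e[2]])
    print('t',round(o['t'],2),'pos',np.round(o['eef_pos']*1000,1),'F',np.round(o['contact_force'],1),'g',o['gripper_width'],o['grasp_force'],'q7',round(o['q'][6],2),'level turn',np.round((R.inv()*up).as_rotvec(),4))
    for p in ps: print(p,'->',np.round(R.inv().apply(np.array(p)*1000-o['eef_pos']*1000),1))
def wr():
    o,R=pose();p=bot.read_camera('wrist');T=np.eye(4);T[:3,:3]=R.as_matrix();T[:3,3]=o['eef_pos'];p['T']=T@p['tool_from_camera'];return p
E
python3 -c "
from h import *
to((.5,-.25,.22),(.48,.1,.22),(.413,.296,.22));print(np.round(bot.read_camera('wrist')['tool_from_camera'],3))"
```

```text
t 1.3 pos [ 301.4 -604.   199.2] F [ 0.8  0.1 -0.9] g 1.0009958493452429 0.0 q7 -0.08 level turn [ 0. -0. -0.]
(0.5, -0.25, 0.22) -> [ 335.8 -228.1  -20.8]
(0.48, 0.1, 0.22) -> [ 474.1 -550.2  -20.8]
(0.413, 0.296, 0.22) -> [ 501.7 -755.5  -20.8]
[[-0.001 -0.961 -0.278  0.07 ]
 [ 1.    -0.001 -0.    -0.001]
 [-0.    -0.278  0.961 -0.174]
 [ 0.     0.     0.     1.   ]]
```

Request:
jog_arm --pt "0 0 0 50 -34 -15 60" --pt "0 0 0 100 -68 -20 60" --pt "0 0 0 150 -102 -20 60" --pt "0 0 0 200 -136 -20 60" --pt "0 0 0 250 -170 -20 60" --pt "0 0 0 300 -204 -20 60" --pt "0 0 0 336 -228 -20 60" --pt "0 0 0 360 -284 -20 60" --pt "0 0 0 383 -338 -20 60" --pt "0 0 0 406 -392 -20 60"

```text
t: 2.6
eef_pos: [0.4895, -0.0701, 0.2195]
tool_rot: [0.0, 0.973, 0.229, 0.0]
contact_force: [0.7, -0.5, -0.2]
gripper_width: 0.706
grasp_force: 0.0
```

Request:
jog_arm --pt "0 0 0 22 -52 0 60" --pt "0 0 0 44 -104 0 60" --pt "0 0 0 68 -158 0 60" --pt "0 0 0 75 -210 0 60" --pt "0 0 0 82 -260 0 60" --pt "0 0 0 89 -312 0 60" --pt "0 0 0 96 -363 0 60" --pt "0 0 0 96 -363 0 60"

```text
t: 3.6
eef_pos: [0.4113, 0.3002, 0.2197]
tool_rot: [-0.001, 0.972, 0.233, 0.0]
contact_force: [-0.4, -0.9, 0.1]
gripper_width: 0.704
grasp_force: 0.0
```

```bash
python3 - <<'E'
from h import *
to((.413,.296,.115))
p=wr();save(p,'w1')
for f in (bot.tip_of,bot.spot_in):
  for n in L: print(f.__name__,n,[(np.round(d['xy']),d['score']) for d in f(n,p)][:2])
print(np.round(w2p([(.413,.296,.11),(.413,.296,.072)],p)))
E
```

```text
t 3.6 pos [411.3 300.2 219.7] F [-0.4 -0.9  0.1] g 0.7035346233954257 0.0 q7 -1.98 level turn [-0.0023 -0.0011  0.    ]
(0.413, 0.296, 0.115) -> [ -0.5   4.7 104.7]
call lid_large []
call lid_medium []
call lid_small [(array([368.,  47.]), 0.89)]
call lid_tiny [(array([332., 182.]), 0.62)]
call lid_large [(array([323., 133.]), 0.69)]
call lid_medium [(array([639., 331.]), 0.69), (array([335., 144.]), 0.56)]
call lid_small [(array([368.,  44.]), 0.92), (array([318., 157.]), 0.81)]
call lid_tiny [(array([331., 187.]), 0.85)]
[[329. 188.]
 [328. 180.]]
```

View pics/w1.png

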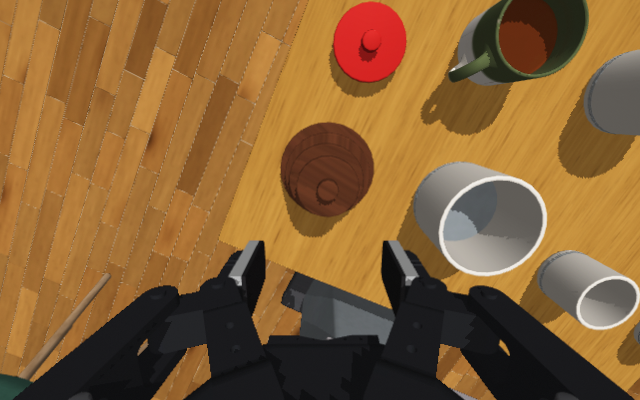

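The knob shows at about (327,189), against a predicted (329,188), so the pile position holds. Now I'll descend and grip the tiny lid.

Request:
jog_arm --pt "0 0 0 0 5 45 50" --pt "0 0 0 0 5 90 50" --pt "0 0 0 0 5 110 50" --pt "0 0 0 0 5 121 50" --pt "0 0 0 0 5 121 50" --pt "0 0 0 0 5 121 30" --pt "0 0 0 0 5 121 15" --pt "0 0 0 0 5 121 15" --pt "0 0 0 0 5 121 15" --grip_force 40

```text
t: 5.18
eef_pos: [0.4159, 0.2913, 0.0985]
tool_rot: [-0.0, 0.973, 0.229, 0.0]
contact_force: [0.6, -0.5, -0.0]
gripper_width: 0.181
grasp_force: 0.0
```

```bash
python3 - <<'E'
from h import *
to((.413,.296,.25))
p=wr();save(p,'w2')
E
```

```text
t 5.17 pos [415.9 291.3  98.5] F [ 0.6 -0.5 -0. ] g 0.18071705898055845 0.0 q7 -2.07 level turn [ 0.     -0.0005 -0.    ]
(0.413, 0.296, 0.25) -> [  -0.4   -5.5 -151.5]
```

View pics/w2.png

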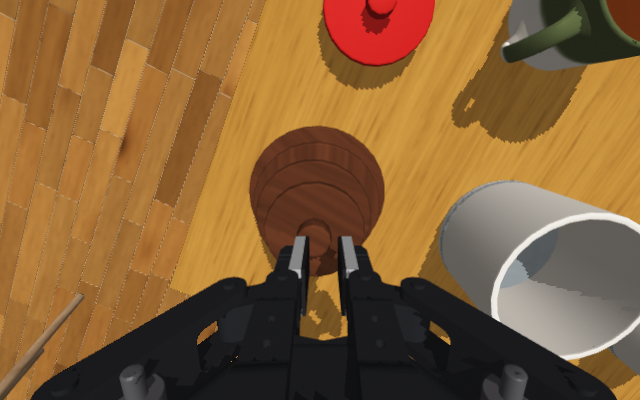

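The fingers closed to 15 mm without the knob, which shows at (316,237), slightly ahead of the pads. The last reading came while the arm was still settling, so I'll re-measure now that it's at rest.

```bash
python3 - <<'E'
from h import *
p=wr()
o,R=pose()
print('knob',ray((316,237),p,.110), 'bottom disc',ray((317,191),p,.024))
print('tcp px',w2p([o['eef_pos'],o['eef_pos']+[0,0,.012]],p))
k=ray((316,237),p,.110);to((k[0],k[1],.150),(k[0],k[1],.0985))
for n in L: print(n,[(np.round(ray(d['xy'],p,.072-.024*(3-L.index(n))) if 0 else ray(d['xy'],p,.024*L.index(n)),3),d['score']) for d in bot.tip_of(n,p)][:2])
E
```

```text
knob [0.41320703 0.29562059 0.11      ] bottom disc [0.41808466 0.2992375  0.024     ]
tcp px [[324.44119775 229.09291649]
 [324.53250214 236.67195061]]
t 5.28 pos [415.8 291.2  98.3] F [0.3 0.7 0.2] g 0.17573061412181593 0.0 q7 -2.07 level turn [ 0.     -0.0002 -0.    ]
(np.float64(0.41320702843262114), np.float64(0.29562058955595094), 0.15) -> [ -0.3  -5.1 -51.7]
(np.float64(0.41320702843262114), np.float64(0.29562058955595094), 0.0985) -> [-0.3 -5.1 -0.2]
lid_large []
lid_medium []
lid_small [(array([0.552, 0.322, 0.048]), 0.86)]
lid_tiny [(array([0.411, 0.292, 0.072]), 0.64)]
```

```bash
python3 - <<'E'
from h import *
p=wr();print(p['camera_matrix'],p['distortion'])
o,R=pose();t=o['eef_pos'];W=lambda *v:t+R.apply(np.array(v)/1000)
im=p['pixels'].copy()
for z,c in((0,(255,255,0)),(-12,(0,255,0))):
  for y in(-7.7,7.7):
    q=w2p([W(-11,y,z),W(11,y,z)],p).astype(int);cv2.line(im,q[0].tolist(),q[1].tolist(),c,1)
c=cv2.resize(im[180:300,240:400],None,fx=5,fy=5,interpolation=cv2.INTER_NEAREST);cv2.imwrite('pics/w3.png',c[:,:,::-1])
E
```

```text
[[294.60250989   0.         323.11088811]
 [  0.         294.60250989 198.99480819]
 [  0.           0.           1.        ]] [-0.00796732  0.          0.          0.          0.        ]
```

View pics/w3.png

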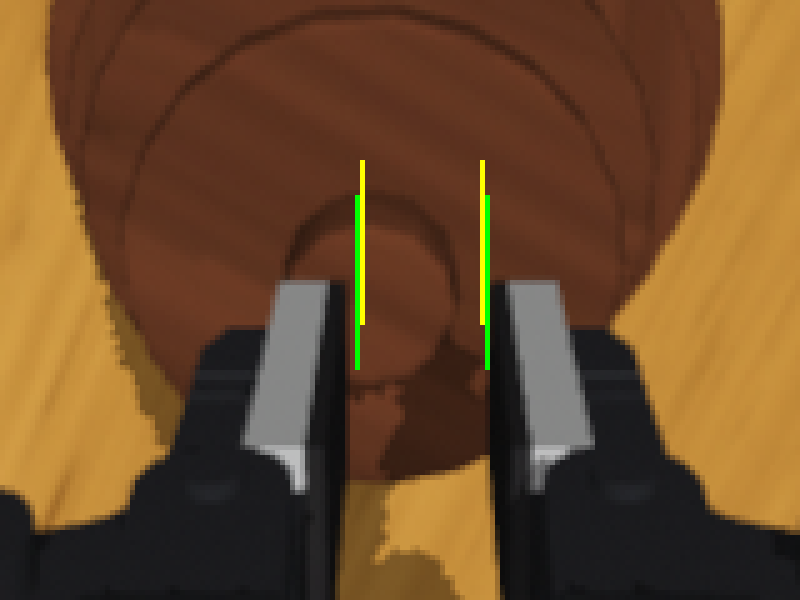

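The pads' tips sit above the knob, around z 0.11 or higher, and my 5 mm y correction was an overshoot. I'll open to 34 mm, re-centre, and feel downwards in small steps.

Request:
jog_arm --pt "0 0 0 0 0 -15 34" --pt "0 0 0 0 -5 -15 34" --pt "0 0 0 0 -5 -15 34" --pt "0 0 0 0 -5 -5 34" --pt "0 0 0 0 -5 0 34" --pt "0 0 0 0 -5 4 34" --pt "0 0 0 0 -5 8 34" --pt "0 0 0 0 -5 8 34"

```text
t: 6.52
eef_pos: [0.4133, 0.2955, 0.0898]
tool_rot: [0.0, 0.973, 0.229, -0.0]
contact_force: [-0.6, 0.3, -0.0]
gripper_width: 0.397
grasp_force: 0.0
```

Request:
jog_arm --pt "0 0 0 0 0 0 22" --pt "0 0 0 0 0 0 15" --pt "0 0 0 0 0 0 15" --pt "0 0 0 0 0 0 15"

```text
t: 7.02
eef_pos: [0.4136, 0.2957, 0.0903]
tool_rot: [-0.0, 0.973, 0.229, 0.0]
contact_force: [0.6, 0.5, -0.5]
gripper_width: 0.176
grasp_force: 0.0
```

```bash
python3 - <<'E'
from h import *
to((.4132,.2956,.1))
p=wr()
c=cv2.resize(p['pixels'][180:300,240:400],None,fx=4,fy=4,interpolation=cv2.INTER_NEAREST);cv2.imwrite('pics/w4.png',c[:,:,::-1])
E
```

```text
t 7.03 pos [413.6 295.7  90.3] F [ 0.6  0.5 -0.5] g 0.1755193497988852 0.0 q7 -2.09 level turn [ 0.     -0.0002 -0.    ]
(0.4132, 0.2956, 0.1) -> [-0.4 -0.1 -9.7]
```

View pics/w4.png

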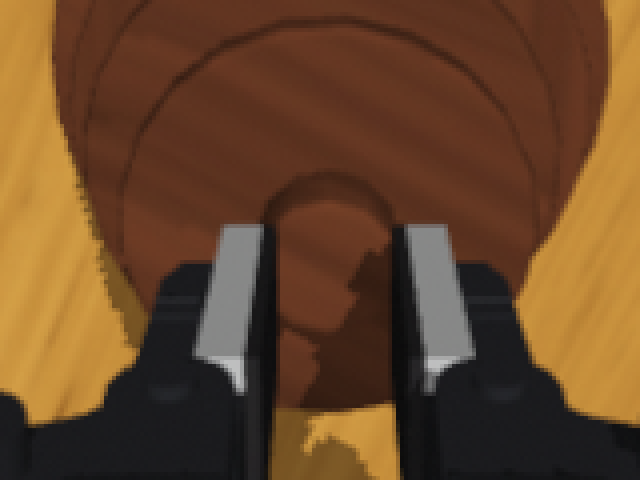

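Still above the knob. The visible tip row (236), together with the gap width, puts the pad tips about 35 mm behind the nominal TCP. I'll continue down 20 mm with the fingers open, then close.

Request:
jog_arm --pt "0 0 0 0 0 -10 36" --pt "0 0 0 0 0 -10 36" --pt "0 0 0 0 0 5 36" --pt "0 0 0 0 0 10 36" --pt "0 0 0 0 0 14 36" --pt "0 0 0 0 0 17 36" --pt "0 0 0 0 0 20 36" --pt "0 0 0 0 0 20 36"

```text
t: 8.07
eef_pos: [0.4135, 0.2957, 0.0701]
tool_rot: [0.0, 0.973, 0.229, -0.0]
contact_force: [-0.6, 0.1, 0.2]
gripper_width: 0.42
grasp_force: 0.0
```

Request:
jog_arm --pt "0 0 0 0 0 0 22" --pt "0 0 0 0 0 0 15" --pt "0 0 0 0 0 0 15" --pt "0 0 0 0 0 0 15"

```text
t: 8.57
eef_pos: [0.4136, 0.296, 0.0705]
tool_rot: [-0.0, 0.973, 0.229, 0.0]
contact_force: [-0.7, 0.4, 3.2]
gripper_width: 0.225
grasp_force: 39.2
```

```bash
python3 - <<'E'
from h import *
to((.4132,.2956,.1))
p=wr()
c=cv2.resize(p['pixels'][140:300,220:420],None,fx=3,fy=3,interpolation=cv2.INTER_NEAREST);cv2.imwrite('pics/w5.png',c[:,:,::-1])
E
```

```text
t 8.57 pos [413.6 296.   70.5] F [-0.7  0.4  3.2] g 0.22547917613885576 39.15321707725525 q7 -2.11 level turn [-0.0002 -0.0006  0.    ]
(0.4132, 0.2956, 0.1) -> [ -0.6   0.1 -29.5]
```

View pics/w5.png

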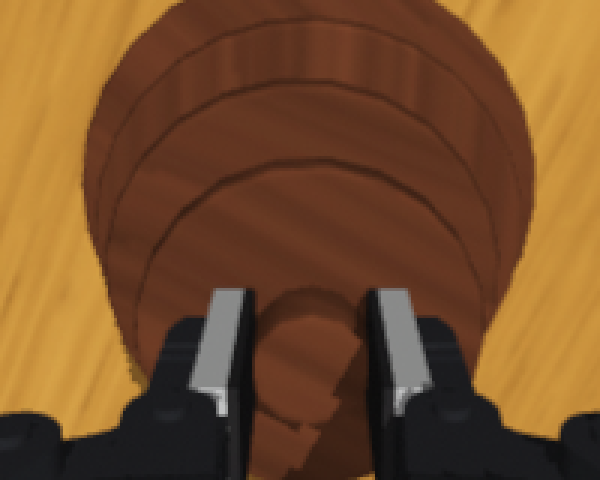

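The tiny lid is gripped: 39 N, 19 mm indicated, and the knob centred between the pads. I'll regrip 4 mm deeper for a firmer hold, then lift.

Request:
jog_arm --pt "0 0 0 0 0 0 30" --pt "0 0 0 0 0 2 30" --pt "0 0 0 0 0 4 30" --pt "0 0 0 0 0 4 18" --pt "0 0 0 0 0 4 10" --pt "0 0 0 0 0 4 10" --pt "0 0 0 0 0 4 10" --pt "0 0 0 0 0 -6 10" --pt "0 0 0 0 0 -26 10" --pt "0 0 0 0 0 -56 10"

```text
t: 9.88
eef_pos: [0.413, 0.2954, 0.1269]
tool_rot: [0.0, 0.973, 0.229, -0.001]
contact_force: [1.1, -0.2, -0.9]
gripper_width: 0.232
grasp_force: 39.2
```

```bash
python3 - <<'E'
from h import *
to((.4136,.296,.152),(.47,0,.152),(.4193,-.2888,.152))
p=wr()
c=cv2.resize(p['pixels'][140:300,220:420],None,fx=3,fy=3,interpolation=cv2.INTER_NEAREST);cv2.imwrite('pics/w6.png',c[:,:,::-1])
E
```

```text
t 9.88 pos [413.  295.4 126.9] F [ 1.1 -0.2 -0.9] g 0.2315402904466275 39.15933966636658 q7 -2.05 level turn [0.0001 0.0013 0.    ]
(0.4136, 0.296, 0.152) -> [  0.7  -0.3 -25.1]
(0.47, 0, 0.152) -> [-81.  289.7 -25. ]
(0.4193, -0.2888, 0.152) -> [-255.4  525.5  -24.7]
```

View pics/w6.png

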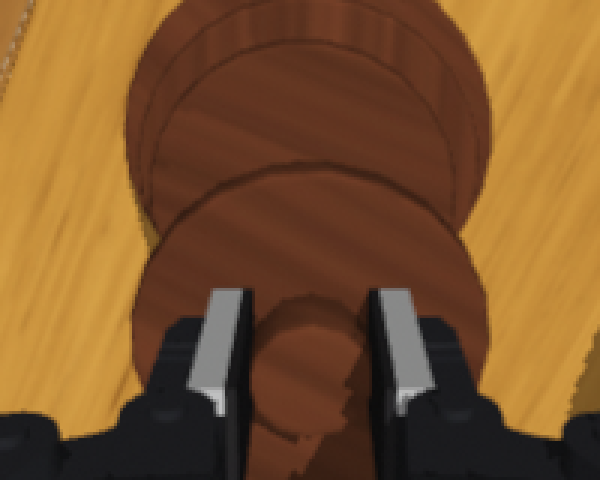

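The tiny lid is off the pile and level in the grip, and the pile below is undisturbed. Now to the tiny canister.

Request:
jog_arm --pt "0 0 0 0 0 -25 10" --pt "0 0 0 -14 50 -25 10" --pt "0 0 0 -28 98 -25 10" --pt "0 0 0 -42 146 -25 10" --pt "0 0 0 -56 194 -25 10" --pt "0 0 0 -69 242 -25 10" --pt "0 0 0 -81 290 -25 10" --pt "0 0 0 -110 330 -25 10" --pt "0 0 0 -140 370 -25 10" --pt "0 0 0 -170 410 -25 10"

```text
t: 11.18
eef_pos: [0.4443, -0.1486, 0.152]
tool_rot: [0.0, 0.973, 0.229, 0.001]
contact_force: [0.7, -0.1, -0.6]
gripper_width: 0.238
grasp_force: 39.3
```

Request:
jog_arm --pt "0 0 0 -30 40 0 10" --pt "0 0 0 -60 80 0 10" --pt "0 0 0 -80 108 0 10" --pt "0 0 0 -86 116 0 10" --pt "0 0 0 -86 116 0 10" --pt "0 0 0 -86 116 0 10"

```text
t: 11.92
eef_pos: [0.4199, -0.2876, 0.1513]
tool_rot: [-0.0, 0.973, 0.23, 0.0]
contact_force: [-0.5, 0.4, -0.7]
gripper_width: 0.235
grasp_force: 39.3
```

```bash
python3 - <<'E'
from h import *
to((.4193,-.2888,.06),(.4193,-.2888,.0425))
E
```

```text
t 11.93 pos [ 419.9 -287.6  151.3] F [-0.5  0.4 -0.7] g 0.23523342250239196 39.27737295627594 q7 -0.68 level turn [-0.0004 -0.0006  0.    ]
(0.4193, -0.2888, 0.06) -> [-1.1  0.9 91.3]
(0.4193, -0.2888, 0.0425) -> [ -1.1   0.9 108.8]
```

Request:
jog_arm --pt "0 0 0 -1 1 40 10" --pt "0 0 0 -1 1 75 10" --pt "0 0 0 -1 1 86 10" --pt "0 0 0 -1 1 92 10" --pt "0 0 0 -1 1 97 10" --pt "0 0 0 -1 1 101 10" --pt "0 0 0 -1 1 104 10" --pt "0 0 0 -1 1 106 10" --pt "0 0 0 -1 1 107 10" --pt "0 0 0 -1 1 107 10"

```text
t: 13.18
eef_pos: [0.4188, -0.2907, 0.0442]
tool_rot: [-0.0, 0.973, 0.229, -0.0]
contact_force: [1.2, 0.3, 0.0]
gripper_width: 0.235
grasp_force: 39.3
```

Request:
jog_arm --pt "0 0 0 0 -1 1 10" --pt "0 0 0 0 -1 1.5 10" --pt "0 0 0 0 -1 2 10" --pt "0 0 0 0 -1 2 10"

```text
t: 13.68
eef_pos: [0.4184, -0.2897, 0.0423]
tool_rot: [-0.0, 0.973, 0.229, -0.0]
contact_force: [0.1, -0.2, 0.5]
gripper_width: 0.235
grasp_force: 39.5
```

Request:
jog_arm --pt "0 0 0 0 0 0.5 10" --pt "0 0 0 0 0 1 10" --pt "0 0 0 0 0 1.5 10" --pt "0 0 0 0 0 1.5 10"

```text
t: 14.18
eef_pos: [0.4187, -0.2899, 0.0421]
tool_rot: [0.0, 0.973, 0.229, 0.0]
contact_force: [-4.1, 3.0, 16.3]
gripper_width: 0.234
grasp_force: 40.8
```

Seated, with contact at TCP z of about 0.042. I'll ease off, open, retreat and look.

Request:
jog_arm --pt "0 0 0 0 0 -1 10" --pt "0 0 0 0 0 -1 20" --pt "0 0 0 0 0 -1 34" --pt "0 0 0 0 0 -1 40" --pt "0 0 0 0 0 -1 40" --pt "0 0 0 0 0 -30 40" --pt "0 0 0 0 0 -80 40" --pt "0 0 0 0 0 -110 40"

```text
t: 15.18
eef_pos: [0.419, -0.2901, 0.1528]
tool_rot: [0.001, 0.973, 0.229, 0.001]
contact_force: [-0.5, -0.2, -0.2]
gripper_width: 0.464
grasp_force: 0.0
```

```bash
python3 - <<'E'
from h import *
to((.47,0,.152),(.4132,.2956,.152))
p=bot.read_camera('scene')
t=bot.read_camera('top')
a=cv2.resize(p['pixels'][130:210,400:500],None,fx=4,fy=4);b=cv2.resize(t['pixels'][215:295,390:490],None,fx=4,fy=4)
cv2.imwrite('pics/s2.png',np.hstack([a,b])[:,:,::-1])
E
```

```text
t 15.18 pos [ 419.  -290.1  152.8] F [-0.5 -0.2 -0.2] g 0.4637004948044071 0.0 q7 -0.68 level turn [ 0.0018 -0.0012 -0.    ]
(0.47, 0, 0.152) -> [ 175.1 -236.8    0.6]
(0.4132, 0.2956, 0.152) -> [ 2.562e+02 -5.267e+02  1.000e-01]
```

View pics/s2.png

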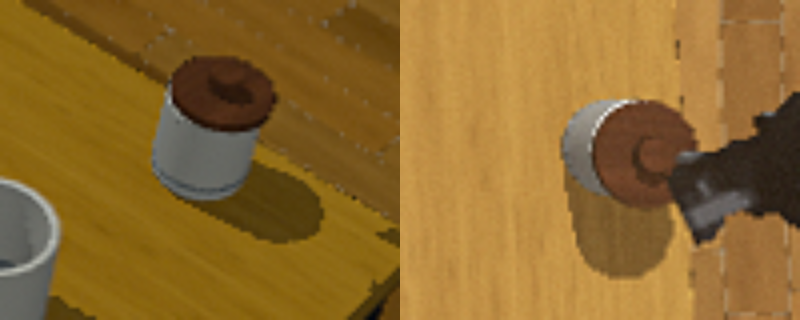

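```bash
cat >> fit.py <<'E'
def lid(ps,x,y,R,z,full=False):
    """disc top edge fit: dark inside, bright outside; full: also z and tilts"""
    for p in ps: p['g']=cv2.GaussianBlur(p['pixels'],(3,3),0)[:,:,0].astype(np.float32)
    def s(p,v,r):
        X=v[0]+r*np.cos(a);Y=v[1]+r*np.sin(a);Z=z+v[2]+v[3]*r*np.cos(a)+v[4]*r*np.sin(a)
        uv=w2p(np.c_[X,Y,Z],p).astype(np.float32);return cv2.remap(p['g'],uv[:,0].copy(),uv[:,1].copy(),cv2.INTER_LINEAR).ravel()
    def f(v):
        v=np.r_[v,[0,0,0]][:5]
        return -sum(np.mean(np.clip(s(p,v,R+.0025)-s(p,v,R-.0025),-20,60)) for p in ps)
    b=min((f((x+i,y+j)),x+i,y+j) for i in np.arange(-.012,.0121,.002) for j in np.arange(-.012,.0121,.002))
    st=np.array(b[1:]+((0,0,0) if full else ()));n=len(st)
    sx=np.vstack([st]+[st+np.eye(n)[k]*[.002,.002,.003,.06,.06][k] for k in range(n)])
    r=minimize(f,st,method='Nelder-Mead',options=dict(initial_simplex=sx))
    return np.round(r.x,4).tolist(),round(-r.fun,1)
E
python3 - <<'E'
from fit import *
t=bot.read_camera('top');s=bot.read_camera('scene')
for P in([t],[s],[t,s]):print(lid(P,.4193,-.2888,.033,.072))
print('full',lid([t,s],.4193,-.2888,.033,.072,True))
# canister bottom outline for movement: base ellipse sampling
d=[d for d in bot.tip_of('canister_tiny',s)];print([(np.round(ray(q['xy'],s,0),3),q['score']) for q in d][:2])
E
```

```text
([0.4158, -0.2891], np.float64(35.4))
([0.4136, -0.2873], np.float64(31.5))
([0.4149, -0.2886], np.float64(63.8))
full ([0.4155, -0.2902, -0.002, 0.057, -0.0889], np.float64(75.0))
[(array([ 0.42, -0.29,  0.  ]), 0.98)]
```

Request:
jog_arm --pt "0 0 0 35 -47 0 40" --pt "0 0 0 70 -95 0 40" --pt "0 0 0 105 -142 0 40" --pt "0 0 0 140 -190 0 40" --pt "0 0 0 175 -237 0 40" --pt "0 0 0 189 -285 0 40" --pt "0 0 0 203 -333 0 40" --pt "0 0 0 217 -381 0 40" --pt "0 0 0 230 -429 0 40" --pt "0 0 0 243 -477 0 40"

```text
t: 16.68
eef_pos: [0.4215, 0.2465, 0.1492]
tool_rot: [0.0, 0.973, 0.229, -0.001]
contact_force: [0.2, 0.7, 0.1]
gripper_width: 0.468
grasp_force: 0.0
```

Request:
jog_arm --pt "0 0 0 13 -50 0 40" --pt "0 0 0 13 -50 30 40" --pt "0 0 0 13 -50 40 40" --pt "0 0 0 13 -50 40 40" --pt "0 0 0 13 -50 40 40"

```text
t: 17.3
eef_pos: [0.4128, 0.2957, 0.1111]
tool_rot: [-0.0, 0.973, 0.229, 0.0]
contact_force: [-0.4, 0.7, -0.4]
gripper_width: 0.469
grasp_force: 0.0
```

```bash
python3 - <<'E'
from fit import *
to((.4132,.2956,.0425))
t=bot.read_camera('top');s=bot.read_camera('scene');w=wr()
for P in([t],[s],[t,s]):print(lid(P,.4193,-.2888,.033,.072))
print('full',lid([t,s],.4193,-.2888,.033,.072,True))
print('knob pred px',w2p([(.4132,.2956,.086)],w)-[220,140])
print('small disc',lid([w],.4132,.2956,.042,.072))
x=cv2.resize(s['pixels'][135:205,410:490],None,fx=5,fy=5);b=cv2.resize(t['pixels'][225:295,410:490],None,fx=5,fy=5)
cv2.imwrite('pics/s3.png',np.hstack([x,b])[:,:,::-1])
c=w['pixels'][140:300,220:420]
cv2.imwrite('pics/w7.png',cv2.resize(c,None,fx=3,fy=3,interpolation=cv2.INTER_NEAREST)[:,:,::-1])
v=np.hstack([cv2.resize(x,(400,350)),cv2.resize(b,(400,350))]);u=cv2.resize(c,(312,250))
im=np.zeros((600,800,3),np.uint8);im[:350]=v;im[350:,:312]=u;cv2.imwrite('pics/m1.png',im[:,:,::-1])
E
```

```text
t 17.3 pos [412.8 295.7 111.1] F [-0.4  0.7 -0.4] g 0.4691317781035661 0.0 q7 -2.07 level turn [ 0.0001 -0.0005 -0.    ]
(0.4132, 0.2956, 0.0425) -> [ 0.3  0.3 68.6]
([0.4155, -0.2891], np.float64(45.7))
([0.4134, -0.2871], np.float64(32.1))
([0.4148, -0.2886], np.float64(74.9))
full ([0.4153, -0.29, -0.0018, 0.0589, -0.0891], np.float64(86.1))
knob pred px [[104.94653834  75.5809301 ]]
small disc ([0.4127, 0.2989], np.float64(21.4))
```

View pics/m1.png

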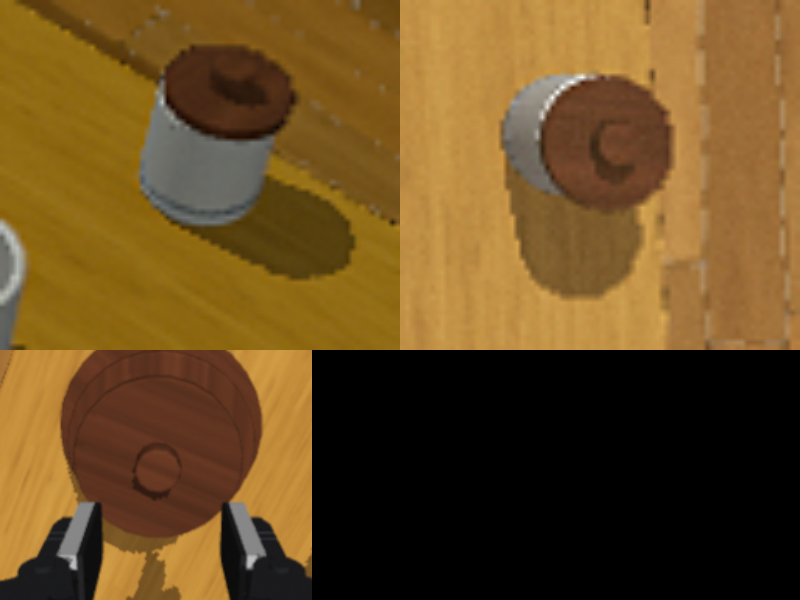

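The scene view shows the tiny lid seated on its canister, slightly off-centre; I'll check it closely with the wrist camera later. In the wrist view the small lid's knob is about 3 mm to the left of the prediction. I'm going down to grip it.

Request:
jog_arm --pt "0 0 0 0 -2.5 25 36" --pt "0 0 0 0 -2.5 45 36" --pt "0 0 0 0 -2.5 55 36" --pt "0 0 0 0 -2.5 62 36" --pt "0 0 0 0 -2.5 68 36" --pt "0 0 0 0 -2.5 68 30" --pt "0 0 0 0 -2.5 68 20" --pt "0 0 0 0 -2.5 68 10" --pt "0 0 0 0 -2.5 68 10" --pt "0 0 0 0 -2.5 68 10" --grip_force 50

```text
t: 18.7
eef_pos: [0.4113, 0.2986, 0.0431]
tool_rot: [-0.0, 0.973, 0.229, 0.0]
contact_force: [-0.6, -0.8, 5.4]
gripper_width: 0.224
grasp_force: 48.9
```

Request:
jog_arm --pt "0 0 0 0 0 -5 10" --pt "0 0 0 0 0 -20 10" --pt "0 0 0 0 0 -60 10" --pt "0 0 0 0 0 -100 10" --pt "0 0 0 0 0 -110 10" --pt "0 0 0 0 0 -110 10"

```text
t: 19.45
eef_pos: [0.4113, 0.2984, 0.1533]
tool_rot: [-0.0, 0.973, 0.229, 0.001]
contact_force: [1.4, 0.2, -2.1]
gripper_width: 0.226
grasp_force: 49.0
```

```bash
python3 - <<'E'
from fit import *
to((.49,.1,.152),(.4333,-.0919,.152))
w=wr();o,R=pose();T=o['eef_pos']
r=lid([w],T[0],T[1],.042,T[2]+.006+.024);print(r, 'tool offset',R.inv().apply(np.r_[r[0],T[2]]-T)*1000)
print(lid([w],.413,.296,.051,.048))
E
```

```text
t 19.45 pos [411.3 298.4 153.3] F [ 1.4  0.2 -2.1] g 0.2258824489652012 48.95436465740204 q7 -2.04 level turn [ 0.0001 -0.0014 -0.    ]
(0.49, 0.1, 0.152) -> [-18.1 212.6   1.3]
(0.4333, -0.0919, 0.152) -> [-154.5  359.1    1.1]
([0.4126, 0.3], np.float64(33.8)) tool offset [ 2.61699154e+00 -1.08172268e+00 -2.08271105e-03]
([0.4236, 0.3041], np.float64(29.8))
```

Request:
jog_arm --pt "0 0 0 -5 53 0 10" --pt "0 0 0 -9 106 0 10" --pt "0 0 0 -14 160 0 10" --pt "0 0 0 -18 212 0 10" --pt "0 0 0 -54 251 0 10" --pt "0 0 0 -90 290 0 10" --pt "0 0 0 -125 327 0 10" --pt "0 0 0 -150 352 0 10" --pt "0 0 0 -156 359 0 10" --pt "0 0 0 -156 359 0 10"

```text
t: 20.75
eef_pos: [0.4312, -0.0923, 0.1519]
tool_rot: [-0.0, 0.973, 0.229, -0.001]
contact_force: [0.1, 0.9, -1.0]
gripper_width: 0.226
grasp_force: 49.1
```

Request:
jog_arm --pt "0 0 0 0 0 15 10" --pt "0 0 0 0 0 30 10" --pt "0 0 0 0 0 45 10" --pt "0 0 0 0 0 55 10" --pt "0 0 0 0 0 55 10" --pt "0 0 0 0 0 55 10"

```text
t: 21.5
eef_pos: [0.4321, -0.0925, 0.0979]
tool_rot: [0.0, 0.973, 0.229, 0.0]
contact_force: [-0.6, -0.1, -1.0]
gripper_width: 0.226
grasp_force: 49.1
```

```bash
python3 - <<'E'
from fit import *
to((.4333,-.0919,.0551))
w=wr();o,R=pose();T=o['eef_pos']
r=lid([w],T[0],T[1],.042,T[2]+.005+.024);print(r, 'tool offset',R.inv().apply(np.r_[r[0],T[2]]-T)*1000)
cv2.imwrite('pics/w8.png',w['pixels'][:,:,::-1])
E
```

```text
t 21.5 pos [432.1 -92.5  97.9] F [-0.6 -0.1 -1. ] g 0.22630512683285553 49.067909717559814 q7 -1.16 level turn [ 0.0003 -0.0005 -0.    ]
(0.4333, -0.0919, 0.0551) -> [ 1.3 -0.  42.8]
([0.4325, -0.0904], np.float64(46.1)) tool offset [ 1.25047901e+00 -1.82097826e+00 -7.87863338e-05]
```

View pics/w8.png

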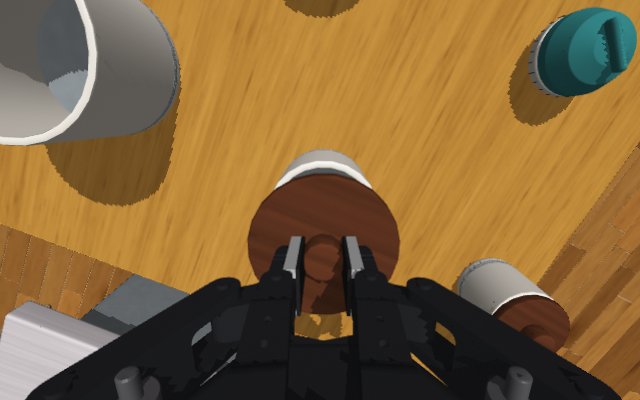

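The small lid is level over its canister and well aligned (lid centre (323,243), rim showing evenly behind). Lowering it.

Request:
jog_arm --pt "0 0 0 0 1 15 10" --pt "0 0 0 0 1 24 10" --pt "0 0 0 0 1 30 10" --pt "0 0 0 0 1 35 10" --pt "0 0 0 0 1 39 10" --pt "0 0 0 0 1 41 10" --pt "0 0 0 0 1 42 10" --pt "0 0 0 0 1 42.5 10" --pt "0 0 0 0 1 42.5 10"

```text
t: 22.68
eef_pos: [0.4323, -0.0934, 0.0554]
tool_rot: [0.0, 0.973, 0.229, 0.0]
contact_force: [-0.4, -0.5, 0.6]
gripper_width: 0.227
grasp_force: 49.2
```

Request:
jog_arm --pt "0 0 0 0 0 0.5 10" --pt "0 0 0 0 0 1 10" --pt "0 0 0 0 0 1 10"

```text
t: 23.05
eef_pos: [0.4324, -0.0935, 0.0552]
tool_rot: [0.0, 0.973, 0.229, 0.0]
contact_force: [-4.6, 1.6, 13.3]
gripper_width: 0.226
grasp_force: 50.6
```

Request:
jog_arm --pt "0 0 0 0 0 -0.7 10" --pt "0 0 0 0 0 -0.7 18" --pt "0 0 0 0 0 -0.7 24" --pt "0 0 0 0 0 -0.7 32" --pt "0 0 0 0 0 -0.7 40" --pt "0 0 0 0 0 -0.7 40" --pt "0 0 0 0 0 -20 40" --pt "0 0 0 0 0 -60 40" --pt "0 0 0 0 0 -95 40" --pt "0 0 0 0 0 -95 40"

```text
t: 24.3
eef_pos: [0.4343, -0.0937, 0.1516]
tool_rot: [0.001, 0.973, 0.229, 0.003]
contact_force: [-0.3, 0.0, -0.3]
gripper_width: 0.468
grasp_force: 0.0
```

```bash
python3 - <<'E'
from fit import *
to((.49,.1,.152),(.4118,.2983,.152))
w=wr();t=bot.read_camera('top');s=bot.read_camera('scene')
for P in([w],[s],[t,s,w]):print(lid(P,.433,-.092,.042,.084))
print('full',lid([t,s,w],.433,-.092,.042,.084,True))
print('full tiny',lid([s,w],.416,-.288,.033,.072,True),lid([s,w],.416,-.288,.033,.072))
E
```

```text
t 24.3 pos [434.3 -93.7 151.6] F [-0.3  0.  -0.3] g 0.46782847639853903 0.0 q7 -1.11 level turn [ 0.0035 -0.0044 -0.    ]
(0.49, 0.1, 0.152) -> [ 136.3 -148.5   -0.3]
(0.4118, 0.2983, 0.152) -> [ 154.8 -360.8   -0.9]
([0.4313, -0.0937], np.float64(51.1))
([0.4295, -0.0912], np.float64(42.4))
([0.4303, -0.0918], np.float64(119.5))
full ([0.4303, -0.0918, -0.0008, 0.0442, -0.0651], np.float64(130.4))
full tiny ([0.4148, -0.289, -0.0013, 0.0329, -0.0817], np.float64(66.4)) ([0.4149, -0.2868], np.float64(54.7))
```

Both placed lids give the same small apparent tilt, which looks like a fit bias, so they count as seated. Next is the medium lid.

Request:
jog_arm --pt "0 0 0 34 -37 0 40" --pt "0 0 0 68 -74 0 40" --pt "0 0 0 102 -111 0 40" --pt "0 0 0 136 -148 0 40" --pt "0 0 0 140 -200 0 40" --pt "0 0 0 145 -253 0 40" --pt "0 0 0 150 -306 0 40" --pt "0 0 0 155 -361 0 40" --pt "0 0 0 155 -361 30 40" --pt "0 0 0 155 -361 62 40"

```text
t: 25.7
eef_pos: [0.4086, 0.2994, 0.0854]
tool_rot: [0.0, 0.973, 0.23, -0.001]
contact_force: [-0.3, -0.3, -0.5]
gripper_width: 0.47
grasp_force: 0.0
```

Request:
jog_arm --pt "0 0 0 0 0 0 40" --pt "0 0 0 0 0 0 40"

```text
t: 25.95
eef_pos: [0.4097, 0.2989, 0.0874]
tool_rot: [-0.0, 0.973, 0.229, -0.0]
contact_force: [-0.7, 0.3, 0.3]
gripper_width: 0.469
grasp_force: 0.0
```

```bash
python3 - <<'E'
from fit import *
w=wr();o,R=pose();T=o['eef_pos']
r=lid([w],T[0],T[1],.051,.048);print(r,'tool offset',R.inv().apply(np.r_[r[0],T[2]]-T)*1000);r2=lid([w],T[0],T[1],.060,.024);print(r2)
k=w2p([(r[0][0],r[0][1],.062),(T[0],T[1],.062)],w);print(k)
to((r[0][0],r[0][1],.0192))
im=w['pixels'][100:300,200:440].copy()
for q,c in zip(k,((0,255,0),(255,255,0))): cv2.circle(im,tuple(np.int32(q-[200,100])),1,c,-1)
cv2.imwrite('pics/w9.png',cv2.resize(im,None,fx=3,fy=3,interpolation=cv2.INTER_NEAREST)[:,:,::-1])
E
```

```text
([0.4203, 0.3015], np.float64(38.9)) tool offset [1.00794614e+01 2.47127468e+00 8.52067081e-03]
([0.4117, 0.2964], np.float64(48.0))
[[327.70808056 201.52723056]
 [324.20943911 215.01689375]]
t 26.0 pos [410.2 299.2  87.9] F [-1.   1.   0.3] g 0.4651220168423799 0.0 q7 -2.11 level turn [-0.0003 -0.0009  0.    ]
(0.4203, 0.3015, 0.0192) -> [10.   2.5 68.7]
```

View pics/w9.png

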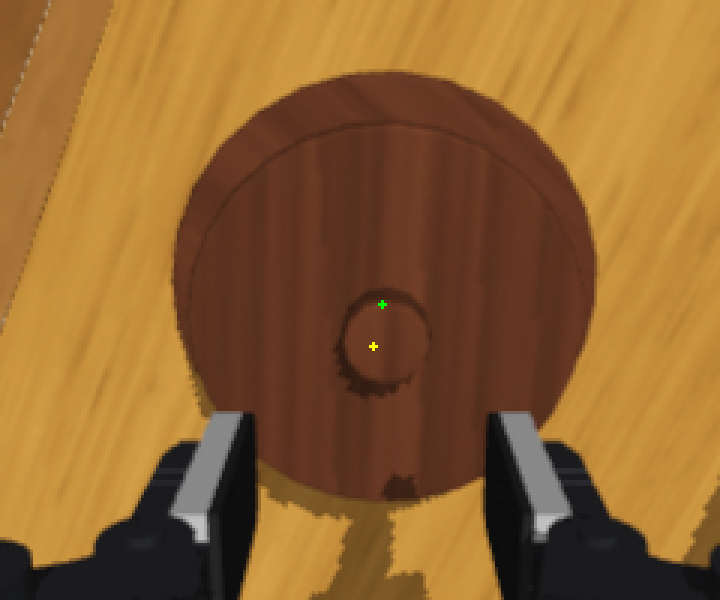

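The medium knob's top is at crop pixel (387,337), about 3 mm right and 2 mm ahead of the TCP mark. The disc fit caught the wrong edge, so I'm using the knob.

Request:
jog_arm --pt "0 0 0 2 3 25 36" --pt "0 0 0 2 3 45 36" --pt "0 0 0 2 3 55 36" --pt "0 0 0 2 3 62 36" --pt "0 0 0 2 3 68 36" --pt "0 0 0 2 3 68 30" --pt "0 0 0 2 3 68 20" --pt "0 0 0 2 3 68 10" --pt "0 0 0 2 3 68 10" --pt "0 0 0 2 3 68 10" --grip_force 60

```text
t: 27.25
eef_pos: [0.4131, 0.2972, 0.0197]
tool_rot: [-0.0, 0.973, 0.229, 0.0]
contact_force: [-0.7, -0.9, 5.8]
gripper_width: 0.221
grasp_force: 58.6
```

Request:
jog_arm --pt "0 0 0 0 0 -5 10" --pt "0 0 0 0 0 -20 10" --pt "0 0 0 0 0 -60 10" --pt "0 0 0 0 0 -110 10" --pt "0 0 0 0 0 -140 10" --pt "0 0 0 0 0 -140 10"

```text
t: 28.0
eef_pos: [0.4143, 0.2983, 0.1624]
tool_rot: [-0.001, 0.973, 0.229, 0.003]
contact_force: [0.3, -0.0, -1.1]
gripper_width: 0.222
grasp_force: 58.8
```

```bash
python3 - <<'E'
from fit import *
to((.55,.05,.16),(.6685,.0074,.16))
w=wr();o,R=pose();T=o['eef_pos']
r=lid([w],T[0],T[1],.051,T[2]+.005+.024);print(r, 'tool offset',R.inv().apply(np.r_[r[0],T[2]]-T)*1000)
E
```

```text
t 28.0 pos [414.3 298.3 162.4] F [ 0.3 -0.  -1.1] g 0.22228605762302175 58.75602900981903 q7 -2.04 level turn [-0.0006 -0.0059  0.    ]
(0.55, 0.05, 0.16) -> [ 10.6 282.8   2.3]
(0.6685, 0.0074, 0.16) -> [ 97.7 373.8   2.7]
([0.415, 0.2998], np.float64(29.0)) tool offset [ 2.57630858 -1.50108545  0.00690502]
```

Request:
jog_arm --pt "0 0 0 2 50 0 10" --pt "0 0 0 4 100 0 10" --pt "0 0 0 6 150 0 10" --pt "0 0 0 8 200 0 10" --pt "0 0 0 10 250 0 10" --pt "0 0 0 25 295 0 10" --pt "0 0 0 60 335 0 10" --pt "0 0 0 90 366 0 10" --pt "0 0 0 96 374 10 10" --pt "0 0 0 96 374 45 10"

```text
t: 29.3
eef_pos: [0.6666, 0.0051, 0.1136]
tool_rot: [-0.0, 0.973, 0.229, 0.001]
contact_force: [0.5, 0.6, -1.3]
gripper_width: 0.223
grasp_force: 58.9
```

Request:
jog_arm --pt "0 0 0 0 0 0 10" --pt "0 0 0 0 0 0 10" --pt "0 0 0 0 0 0 10"

```text
t: 29.68
eef_pos: [0.6663, 0.0057, 0.1157]
tool_rot: [0.0, 0.973, 0.23, 0.001]
contact_force: [0.3, -0.6, -0.1]
gripper_width: 0.22
grasp_force: 58.9
```

```bash
python3 - <<'E'
from fit import *
to((.6685,.0074,.0677))
w=wr();o,R=pose();T=o['eef_pos']
r=lid([w],T[0],T[1],.051,T[2]+.0045+.024);print(r, 'tool offset',R.inv().apply(np.r_[r[0],T[2]]-T)*1000)
E
```

```text
t 29.68 pos [666.3   5.7 115.7] F [ 0.3 -0.6 -0.1] g 0.22042991603353 58.89121413230896 q7 -1.4 level turn [ 0.0007 -0.0019 -0.    ]
(0.6685, 0.0074, 0.0677) -> [ 2.7 -0.6 48. ]
([0.6672, 0.0072], np.float64(42.2)) tool offset [ 1.49379279 -1.11118983  0.00190877]
```

Adjust by +1 in x, then lower 48.

Request:
jog_arm --pt "0 0 0 1 0 15 10" --pt "0 0 0 1 0 27 10" --pt "0 0 0 1 0 34 10" --pt "0 0 0 1 0 39 10" --pt "0 0 0 1 0 43 10" --pt "0 0 0 1 0 45.5 10" --pt "0 0 0 1 0 47 10" --pt "0 0 0 1 0 47.5 10" --pt "0 0 0 1 0 47.5 10"

```text
t: 30.85
eef_pos: [0.6667, 0.0056, 0.0679]
tool_rot: [0.0, 0.973, 0.229, 0.0]
contact_force: [-3.1, -0.9, 5.5]
gripper_width: 0.226
grasp_force: 59.5
```

Request:
jog_arm --pt "0 0 0 0 0 0.5 10" --pt "0 0 0 0 0 1 10" --pt "0 0 0 0 0 1 10"

```text
t: 31.22
eef_pos: [0.6668, 0.0057, 0.0679]
tool_rot: [0.0, 0.973, 0.229, 0.0]
contact_force: [-6.1, -0.1, 11.7]
gripper_width: 0.222
grasp_force: 60.1
```

Request:
jog_arm --pt "0 0 0 0 0 -1.2 10" --pt "0 0 0 0 0 -1.2 18" --pt "0 0 0 0 0 -1.2 24" --pt "0 0 0 0 0 -1.2 32" --pt "0 0 0 0 0 -1.2 40" --pt "0 0 0 0 0 -1.2 40" --pt "0 0 0 0 0 -20 40" --pt "0 0 0 0 0 -60 40" --pt "0 0 0 0 0 -95 40" --pt "0 0 0 0 0 -95 40"

```text
t: 32.48
eef_pos: [0.6694, 0.0062, 0.1659]
tool_rot: [0.001, 0.973, 0.229, 0.004]
contact_force: [0.1, -0.8, -0.2]
gripper_width: 0.467
grasp_force: 0.0
```

```bash
python3 - <<'E'
from fit import *
to((.55,.05,.16),(.4138,.2975,.16))
w=wr();t=bot.read_camera('top');s=bot.read_camera('scene')
for P in([w],[t],[s]):print(lid(P,.6685,.0074,.051,.096))
print('full',lid([t,s,w],.6685,.0074,.051,.096,True))
E
```

```text
t 32.48 pos [669.4   6.2 165.9] F [ 0.1 -0.8 -0.2] g 0.46724661061472306 0.0 q7 -1.38 level turn [ 0.003  -0.0074 -0.    ]
(0.55, 0.05, 0.16) -> [-87.3 -92.5   5. ]
(0.4138, 0.2975, 0.16) -> [ -98.7 -374.8    4. ]
([0.666, 0.0076], np.float64(50.9))
([0.6632, 0.0062], np.float64(14.5))
([0.6625, 0.0077], np.float64(35.5))
full ([0.6642, 0.0067, -0.0007, 0.0573, -0.0328], np.float64(107.3))
```

Request:
jog_arm --pt "0 0 0 -45 -46 0 40" --pt "0 0 0 -87 -92 0 40" --pt "0 0 0 -89 -145 0 40" --pt "0 0 0 -91 -198 0 40" --pt "0 0 0 -93 -250 0 40" --pt "0 0 0 -95 -302 0 40" --pt "0 0 0 -97 -350 0 40" --pt "0 0 0 -99 -375 10 40" --pt "0 0 0 -99 -375 50 40" --pt "0 0 0 -99 -375 100 40"

```text
t: 33.88
eef_pos: [0.4106, 0.2975, 0.0597]
tool_rot: [-0.0, 0.973, 0.23, 0.001]
contact_force: [1.8, 0.7, 0.8]
gripper_width: 0.47
grasp_force: 0.0
```

Request:
jog_arm --pt "0 0 0 0 0 0 40" --pt "0 0 0 0 0 0 40" --pt "0 0 0 0 0 0 40"

```text
t: 34.25
eef_pos: [0.4118, 0.2979, 0.0625]
tool_rot: [-0.001, 0.973, 0.229, 0.001]
contact_force: [-0.5, -0.0, -0.1]
gripper_width: 0.472
grasp_force: 0.0
```

```bash
python3 - <<'E'
from fit import *
w=wr();o,R=pose();T=o['eef_pos']
r=lid([w],T[0],T[1],.060,.024);print(r,'tool offset',R.inv().apply(np.r_[r[0],T[2]]-T)*1000)
k=w2p([(r[0][0],r[0][1],.038),(T[0],T[1],.038)],w);print(k)
to((r[0][0],r[0][1],-.0048))
im=w['pixels'][100:300,200:440].copy()
for q,c in zip(k,((0,255,0),(255,255,0))): cv2.circle(im,tuple(np.int32(q-[200,100])),1,c,-1)
cv2.imwrite('pics/w10.png',cv2.resize(im,None,fx=3,fy=3,interpolation=cv2.INTER_NEAREST)[:,:,::-1])
E
```

```text
([0.4135, 0.2985], np.float64(50.8)) tool offset [1.88974822 0.14621298 0.00578883]
[[324.66335021 213.84898285]
 [324.45730382 216.35710888]]
t 34.3 pos [411.7 297.8  62.4] F [-0.9  0.4  0.4] g 0.46858958832109837 0.0 q7 -2.15 level turn [-0.0003 -0.0031  0.    ]
(0.4135, 0.2985, -0.0048) -> [ 1.7  0.2 67.3]
```

View pics/w10.png

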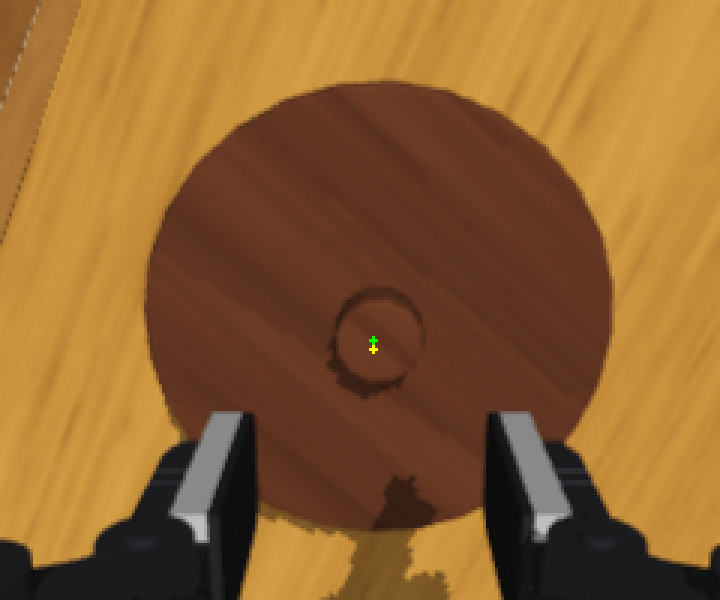

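The large lid's knob is at crop pixel (379,337), about 2 mm ahead and 1 mm right. Gripping it.

Request:
jog_arm --pt "0 0 0 2 1 25 36" --pt "0 0 0 2 1 45 36" --pt "0 0 0 2 1 55 36" --pt "0 0 0 2 1 62 36" --pt "0 0 0 2 1 67 36" --pt "0 0 0 2 1 67 30" --pt "0 0 0 2 1 67 20" --pt "0 0 0 2 1 67 10" --pt "0 0 0 2 1 67 10" --pt "0 0 0 2 1 67 10" --grip_force 70

```text
t: 35.55
eef_pos: [0.4131, 0.2973, -0.0057]
tool_rot: [-0.0, 0.973, 0.229, 0.0]
contact_force: [-1.9, -1.0, 5.3]
gripper_width: 0.218
grasp_force: 68.3
```

Request:
jog_arm --pt "0 0 0 0 0 -5 10" --pt "0 0 0 0 0 -20 10" --pt "0 0 0 0 0 -60 10" --pt "0 0 0 0 0 -110 10" --pt "0 0 0 0 0 -145 10" --pt "0 0 0 0 0 -145 10" --pt "0 0 0 0 0 -145 10"

```text
t: 36.42
eef_pos: [0.4124, 0.2964, 0.1383]
tool_rot: [0.0, 0.973, 0.229, -0.0]
contact_force: [-0.2, 0.2, -1.5]
gripper_width: 0.217
grasp_force: 68.6
```

```bash
python3 - <<'E'
from fit import *
to((.4519,.1169,.14))
w=wr();o,R=pose();T=o['eef_pos']
r=lid([w],T[0],T[1],.060,T[2]+.005+.024);print(r, 'tool offset',R.inv().apply(np.r_[r[0],T[2]]-T)*1000)
E
```

```text
t 36.42 pos [412.4 296.4 138.3] F [-0.2  0.2 -1.5] g 0.2166485164489904 68.58235716819763 q7 -2.06 level turn [0.0005 0.0007 0.    ]
(0.4519, 0.1169, 0.14) -> [-44.8 178.2  -1.6]
([0.4136, 0.2985], np.float64(30.0)) tool offset [ 2.39118158 -1.43633142 -0.00563127]
```

Request:
jog_arm --pt "0 0 0 -12 48 0 10" --pt "0 0 0 -24 96 0 10" --pt "0 0 0 -36 142 0 10" --pt "0 0 0 -44 172 0 10" --pt "0 0 0 -46 178 0 10" --pt "0 0 0 -46 178 15 10" --pt "0 0 0 -46 178 25 10" --pt "0 0 0 -46 178 25 10" --pt "0 0 0 -46 178 25 10"

```text
t: 37.6
eef_pos: [0.451, 0.118, 0.1136]
tool_rot: [-0.0, 0.973, 0.23, -0.0]
contact_force: [0.3, -0.0, -0.6]
gripper_width: 0.22
grasp_force: 68.8
```

```bash
python3 - <<'E'
from fit import *
to((.4519,.1169,.0785))
w=wr();o,R=pose();T=o['eef_pos']
r=lid([w],T[0],T[1],.060,T[2]+.0055+.024);print(r, 'tool offset',R.inv().apply(np.r_[r[0],T[2]]-T)*1000)
E
```

```text
t 37.6 pos [451.  118.  113.6] F [ 0.3 -0.  -0.6] g 0.22048332162203266 68.80696177482605 q7 -1.68 level turn [-0.0004  0.0001 -0.    ]
(0.4519, 0.1169, 0.0785) -> [ 0.3  1.4 35.1]
([0.4536, 0.1202], np.float64(35.4)) tool offset [ 3.16625820e+00 -1.03669883e+00  1.24175717e-03]
```

Request:
jog_arm --pt "0 0 0 -2 2 5 10" --pt "0 0 0 -2 2 14 10" --pt "0 0 0 -2 2 22 10" --pt "0 0 0 -2 2 27 10" --pt "0 0 0 -2 2 31 10" --pt "0 0 0 -2 2 33 10" --pt "0 0 0 -2 2 34.5 10" --pt "0 0 0 -2 2 34.5 10"

```text
t: 38.65
eef_pos: [0.4503, 0.1145, 0.0792]
tool_rot: [0.0, 0.973, 0.229, 0.0]
contact_force: [-0.2, 0.2, -1.4]
gripper_width: 0.218
grasp_force: 68.8
```

Request:
jog_arm --pt "0 0 0 0 0 0.5 10" --pt "0 0 0 0 0 1 10" --pt "0 0 0 0 0 1 10"

```text
t: 39.02
eef_pos: [0.4504, 0.1145, 0.0784]
tool_rot: [0.0, 0.973, 0.229, 0.0]
contact_force: [-0.4, -0.7, 0.9]
gripper_width: 0.214
grasp_force: 69.0
```

Request:
jog_arm --pt "0 0 0 0 0 0.5 10" --pt "0 0 0 0 0 0.8 10" --pt "0 0 0 0 0 0.8 10"

```text
t: 39.4
eef_pos: [0.4504, 0.1146, 0.0783]
tool_rot: [0.0, 0.973, 0.229, 0.0]
contact_force: [-3.4, -1.0, 11.3]
gripper_width: 0.22
grasp_force: 70.0
```

Contact at the expected seat height. Release and retreat.

Request:
jog_arm --pt "0 0 0 0 0 -0.8 10" --pt "0 0 0 0 0 -0.8 18" --pt "0 0 0 0 0 -0.8 24" --pt "0 0 0 0 0 -0.8 32" --pt "0 0 0 0 0 -0.8 40" --pt "0 0 0 0 0 -0.8 40" --pt "0 0 0 0 0 -20 40" --pt "0 0 0 0 0 -60 40" --pt "0 0 0 0 0 -110 40" --pt "0 0 0 0 0 -150 40"

```text
t: 40.65
eef_pos: [0.4504, 0.1147, 0.2293]
tool_rot: [-0.0, 0.973, 0.229, 0.001]
contact_force: [-0.2, -0.1, -0.4]
gripper_width: 0.469
grasp_force: 0.0
```

```bash
python3 - <<'E'
from fit import *
to((.46,-.05,.24),(.4193-.06,-.2888+.0,.2))
w=wr();t=bot.read_camera('top');s=bot.read_camera('scene')
for P in([w],[s]):print(lid(P,.4519,.1169,.060,.108))
print('full',lid([t,s,w],.4519,.1169,.060,.108,True))
E
```

```text
t 40.65 pos [450.4 114.7 229.3] F [-0.2 -0.1 -0.4] g 0.46907391501595 0.0 q7 -1.56 level turn [ 0.0003 -0.0012 -0.    ]
(0.46, -0.05, 0.24) -> [-65.  151.7 -10.7]
(0.3593, -0.2888, 0.2) -> [-261.8  320.3   29.1]
([0.4516, 0.1159], np.float64(52.0))
([0.4488, 0.1174], np.float64(41.8))
full ([0.4504, 0.1157, -0.0021, 0.0336, -0.0271], np.float64(109.7))
```

Request:
jog_arm --pt "0 0 0 -22 50 -10 40" --pt "0 0 0 -44 100 -10 40" --pt "0 0 0 -65 152 -10 40" --pt "0 0 0 -90 190 0 40" --pt "0 0 0 -115 230 20 40" --pt "0 0 0 -141 282 50 40" --pt "0 0 0 -141 282 60 40" --pt "0 0 0 -141 282 60 40" --pt "0 0 0 -141 282 60 40"

```text
t: 41.92
eef_pos: [0.4505, -0.1992, 0.1676]
tool_rot: [-0.0, 0.973, 0.231, 0.0]
contact_force: [0.2, 0.5, 0.5]
gripper_width: 0.468
grasp_force: 0.0
```

```bash
cat > chk.py <<'E'
from fit import *
import sys,pickle
to((.46,-.38,.17))
w=wr();pickle.dump({k:w[k] for k in('pixels','camera_matrix','distortion','T')},open(sys.argv[1],'wb'))
for n,x,y,R,z in(('tiny',.416,-.288,.033,.072),('small',.431,-.092,.042,.084)):
    uv=w2p([(x,y,z)],w)[0];print(n,uv)
    if 20<uv[0]<620 and 20<uv[1]<380: print(lid([w],x,y,R,z),lid([w],x,y,R,z,True))
E
python3 chk.py A.pkl
```

```text
t 41.92 pos [ 450.5 -199.2  167.6] F [0.2 0.5 0.5] g 0.46826992065869455 0.0 q7 -0.88 level turn [-0.0002 -0.0005  0.    ]
(0.46, -0.38, 0.17) -> [-72.6 165.9  -2.4]
tiny [387.09786932 258.56396304]
([0.4168, -0.2873], np.float64(40.9)) ([0.4166, -0.2875, -0.0003, 0.0239, -0.016], np.float64(40.9))
small [205.09507706 160.85441393]
([0.4328, -0.0954], np.float64(50.8)) ([0.4324, -0.095, 0.0008, -0.0545, 0.0861], np.float64(51.1))
```

Request:
jog_arm --pt "0 0 0 -20 40 0 40" --pt "0 0 0 -40 85 0 40" --pt "0 0 0 -60 130 0 40" --pt "0 0 0 -72 165 0 40" --pt "0 0 0 -72 165 0 40" --pt "0 0 0 -72 165 0 40"

```text
t: 42.72
eef_pos: [0.46, -0.3789, 0.1677]
tool_rot: [-0.0, 0.973, 0.23, 0.0]
contact_force: [-0.0, 0.9, -0.3]
gripper_width: 0.469
grasp_force: 0.0
```

```bash
python3 chk.py B.pkl; python3 - <<'E'
from fit import *
import pickle
P=[pickle.load(open(f,'rb')) for f in('A.pkl','B.pkl')]
print('tiny joint',lid(P,.416,-.288,.033,.072),lid(P,.416,-.288,.033,.072,True))
t=bot.read_camera('top');s=bot.read_camera('scene')
print([ (n,[(np.round(ray(d['xy'],s,0),3)[:2].tolist()) for d in bot.tip_of(n,s)[:1]]) for n in C+['mug','egg_timer']])
E
```

```text
t 42.73 pos [ 460.  -378.9  167.7] F [-0.   0.9 -0.3] g 0.46887624141622547 0.0 q7 -0.58 level turn [-0.0003 -0.0008  0.    ]
(0.46, -0.38, 0.17) -> [-0.5  1.  -2.3]
tiny [217.2767902  189.74868194]
([0.4174, -0.2925], np.float64(50.8)) ([0.4184, -0.2923, 0.0029, -0.0497, 0.0243], np.float64(51.3))
small [-4.5239038  73.98265374]
tiny joint ([0.4168, -0.29], np.float64(84.0)) ([0.4158, -0.291, -0.0047, -0.1424, 0.0671], np.float64(89.5))
[('canister_large', [[0.45, 0.121]]), ('canister_medium', [[0.671, -0.003]]), ('canister_small', [[0.438, -0.103]]), ('canister_tiny', [[0.425, -0.287]]), ('mug', [[0.624, 0.186]]), ('egg_timer', [[0.622, -0.232]])]
```

In the close wrist views the flat model fits the tiny lid about as well as any tilted one, and it sits within 3 mm of the canister axis. The canisters, mug and timer are where they started. The arm is clear, so I'm handing in.

```bash
python3 -c "
from station import bot
print(bot.hand_in())"
```

```text
the job is handed in; nothing more can be done
None
```

I put all four lids on their matching canisters and handed the job in at about 43 s; force and camera-fit checks indicate each is seated flat, and the canisters, mug and egg timer read within camera error of where they started.

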